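# Take the tea infuser off its safety hook

### The job

Take the tea infuser off its safety hook: push it back against the red sprung keeper until the keeper is just open, lift it out from behind the hook lips with the keeper held open, and draw it forward over them. Work gently, neither straining the keeper past open nor forcing the infuser against the hooks (25 N at most), then set the infuser down upright in the middle of the dish without dropping it and let go, leaving the other things on the worktop where they are.

Things in the scene. Friction and masses are not known exactly. Their poses are not given: they have to be found in the camera images.
- stand: Safety hook stand fixed to the worktop. Origin: on the worktop under the hung infuser's pin; x points to the post behind, y along the pin, z up. Foot x 45 to 135, y +-50 mm, 10 mm high; post at x 98, 18 mm thick. A head clamped on the post holds two hooks and the keeper; it is hand-set up to 12 mm further to +x or -x than the nominal sizes given here, which no listed pose shows. Top: 131 mm.
- hook_seat (a point): On the stand (nominal): pin centre when hung, 120 mm high. Two equal steel hooks, each 6 mm thick, at y +-13 to +-19 mm from here; the 26 mm gap between them is open in front and below. Floor 4 mm below here (hook underside 10 mm below), front wall x -23 to -17 mm. In front the infuser is free to be drawn out to stand -x once its pin is above the lips.
- hook_lip (a point): On the stand (nominal): rear end of the hook lips, 17 mm behind hook_seat, level with the lips' top (11 mm above hook_seat). The lips reach back over the pin from the front wall, underside 5.5 mm above hook_seat, and block it straight up. The pin comes up only behind them: its centre over 21 mm behind hook_seat (plus head offset).
- keeper (a joint): Red sprung plunger in the gap behind the stem, sliding along stand x; face 18 mm wide, 3 mm below to 10 mm above hook_seat, nominally 18 mm behind it. 0 = closed, grows in m as pressed back. Spring: 1 N at first touch, then 1 N per mm. The stem must press it over 0.008 (9 N) for the pin to clear the lips; 0.010 is ample, over 0.0125 (13 N) strains it. Pin drag on the hook floors adds to the push.
- keeper_housing (a point): On the stand (nominal): middle of the top of the black keeper housing, 128 mm high; it is 32 mm (x) by 44 mm (y) by 20 mm tall, 69 mm behind hook_seat.
- infuser: Steel tea infuser: drum 52 mm wide, 50 mm tall with its conical top, flat stem 10 mm (x) by 14 mm (y), 158 mm tall in all, 130 to 250 g. Origin: centre of its underside; axes as the stand's when hung (slight yaw), underside then 20 mm up. To unhook: back against the keeper, up 20 to 30 mm (over 45 mm the drum meets the hooks from below), then 80 mm or more to stand -x.
- infuser_grip (a point): Middle of the black grip tab, 138 mm above the infuser's underside. Tab 10 mm thick (x), 24 mm wide (y), from 114 to 158 mm above the underside. Grip from above, fingers closing along x, so that a pad pushes it along x; 40 to 50 N of grip keeps it upright against the keeper. Keep the fingertips 16 mm or more above the pin, clear of lips and keeper.
- infuser_pin (a point): Centre of the steel cross pin, 100 mm above the infuser's underside: 8 mm thick, 56 mm long, along y. It lies loose on the floors of both hooks.
- dish: Pale round cake plate, 165 mm in diameter, rim 18 mm high, flat middle 8 mm above the worktop; loose. Origin: centre of its underside.
- cup: Bystander: flowered white coffee cup, 95x124x57 mm; origin under its middle.
- redcup: Bystander: white cup with a red band, 64x88x54 mm; origin under its middle.
- creamer: Bystander: small steel cream jug, 58x82x64 mm; origin under its middle.

How it is judged:
By the outcome, as a careful person would: the job done as asked, in the order asked, and still so for the second after the job is handed in, with the robot touching nothing.
It also fails if it takes over 72 s, if anything falls off the work surface, if the arm or the gripper's body presses on something with over 40 N, if the wrist force passes 120 N, or if a joint passes its speed limit or range.

### The arm

A 7-joint arm with a two-finger parallel gripper is mounted at the origin on a cart in front of the work surface, level with it; the furniture and walls round the work are solid. World frame = base frame: x ahead of the robot, y to its left, z up, the work surface at z = 0. Lengths are in m, angles in rad, forces in N, time in s.
With the tool pointing down it reaches from about 0.35 to 0.9 m from the base axis. Payload 19.9 kg.
Tool frame: the origin (TCP) lies at the very end of the fingers, on their centre line; the grasp point (between the pads) lies 19 mm behind it; z points along the fingers, y is the line along which they close (so a half turn about z gives the same grasp; the last joint's range is limited). The gripper opens to 94 mm and grips with 3 to 60 N. Pads are 16 mm wide; open, the fingers measure 119 mm over their backs; the gripper's body (75 mm by 177 mm) begins 78 mm behind the grasp point.
Start: joints at [1.087, 0.417, -0.01, 1.614, 0.005, 1.111, -0.053], TCP at [0.267, -0.565, 0.205] pointing down, gripper open.
Joint ranges: [-2.81, 2.81], [-0.39, 2.02], [-1.27, 1.25], [0.06, 2.57], [-1.19, 4.33], [0.19, 2], [-2.82, 2.82]. Speed limits (rad/s): [1.89, 1.89, 2.39, 2.39, 3.01, 3.01, 3.01].

### API

Orientations are given as a rotation vector (axis times angle).
In Python, from bench import arm gives the robot as it stands.
- The arm moves only by the tool servo_tool, never from a script. Its argument "series" is text: rows parted by semicolons, each of 4 numbers parted by spaces: the shift along the tool's x, y, z in mm, then the turn about the tool's z in rad. In form: x y z yaw; .... A call has 1 to 12 rows; each row is the pose to reach, as a shift and turn from the pose commanded when the call began, along the tool's axes at that moment; what a row does not reach only later rows make up. A row lasts 1/10 s, in which the tool goes at most 50 mm and 8.59 degrees, less where a joint would pass 70% of its speed; a pose out of reach is approached as far as the arm can. A call with a gripper value outside its range is refused whole. "fingers" is the finger opening in mm, from 0 to 94, set as the call begins (left out, the last holds). The fingers move at their own pace and stop on an object; "force" is the grip in N (left out, the last holds). Time passes only in rows, so rows that repeat a pose let the fingers close. It gives the time, the measured TCP pose, the force, the opening and the grip force at its end, in the units of the state.
- arm.sense(): the state, without advancing time (a new reading comes with each control period).
- arm.grab_frame(name): name is "scene" or "top"; returns the picture (480x640x3 uint8, red, green, blue); there is no depth.
- arm.camera_model(name): a dict with "K" (3x3 intrinsics, pixels), "world_to_cam" (4x4, takes a point from world to camera coordinates). Camera axes: x right, y down, z forward; pixel columns grow to the right and rows downward; lengths in m; the calibration is good to about 2 mm. A picture is of the moment at which its call begins. camera_model takes no time and is no camera call.
- arm.close_job(): hands the job in; it is judged then, once.
The state is a dict: "clock": time; "q": joint angles; "joint_velocities": joint speeds; "joint_efforts": joint torques, N m; "eef_pos": TCP position; "eef_rot": TCP orientation; "ft_force": force on the tool from outside, world axes, zero at the start; "torque": the same for the moment, N m; "finger_gap": finger opening in m; "finger_force": force on a finger pad.
Only numpy, scipy, OpenCV 4.12 (cv2) and the standard library are available. Lean on these libraries where they do the work, as an engineer would, in place of code of your own. Each camera call takes 0.05 s, during which the arm holds its last target. There are 200 camera calls.

## Working session

There is one attempt and no reset: what is moved stays moved. The work goes in short steps, Python scripts to look and compute and a tool call to move; the robot and the scene stay as the last step left them, time stands still between calls to the robot, and variables do not carry over. Pictures are saved under pics/ and viewed, at most 10 in all, crops included, and the job is handed in when it is done.

Besides the shell and the picture viewer there is one more tool, called as a command line: name --argument value ..., lists and objects as JSON in quotes. servo_tool: Moves the arm, as the interface text tells. Its arguments: {"type":"object","properties":{"series":{"type":"string"},"fingers":{"type":"number"},"force":{"type":"number"}},"required":["series"]}

```bash
mkdir -p pics; ls
python3 - <<'E'
from bench import arm
import cv2,numpy as np
for n in("scene","top"):
    cv2.imwrite(f"pics/{n}0.png",arm.grab_frame(n)[:,:,::-1])
    m=arm.camera_model(n);print(n,np.round(m["K"],1).tolist(),np.round(m["world_to_cam"],4).tolist())
s=arm.sense();print({k:np.round(v,4).tolist() for k,v in s.items()})
E
```

```text
pics
scene [[570.2, 0.0, 310.5], [0.0, 570.2, 237.7], [0.0, 0.0, 1.0]] [[-0.6313, -0.7756, 0.004, 0.3368], [-0.3511, 0.2811, -0.8932, 0.2764], [0.6916, -0.5652, -0.4497, 1.1739], [0.0, 0.0, 0.0, 1.0]]
top [[606.2, 0.0, 322.6], [0.0, 606.2, 240.7], [0.0, 0.0, 1.0]] [[0.4162, -0.9093, 0.0062, -0.2099], [-0.879, -0.404, -0.2533, 0.4749], [0.2328, 0.0999, -0.9674, 1.6362], [0.0, 0.0, 0.0, 1.0]]
{'clock': 0.1, 'q': [1.0875, 0.4179, -0.0103, 1.6141, 0.0047, 1.1107, -0.053], 'joint_velocities': [-0.0014, -0.0014, 0.0007, -0.0014, 0.0029, 0.0013, -0.0015], 'joint_efforts': [0.0011, -85.2584, 0.6397, -42.6697, -0.0489, 0.0164, 0.0], 'eef_pos': [0.2671, -0.5647, 0.2049], 'eef_rot': [-3.0643, -0.6882, 0.0005], 'ft_force': [0.1932, -0.1261, -0.2572], 'torque': [-0.0063, 0.0019, 0.0044], 'finger_force': 0.0, 'finger_gap': 0.094}
```

View pics/scene0.png

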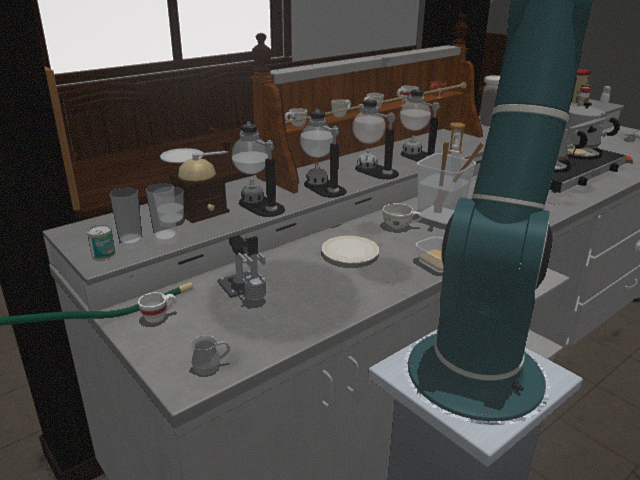

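View pics/top0.png

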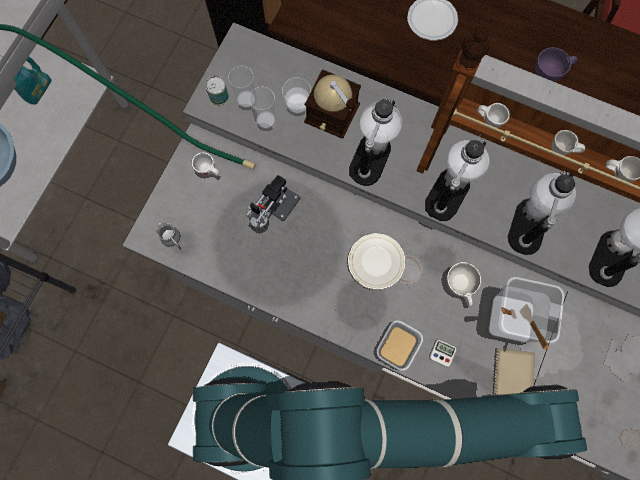

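The scene view shows the stand and infuser near (245,270) and the dish near (350,250). In the top view the stand is near (270,205) and the dish near (377,261). Next I'll zoom in on the stand in both views.

```bash
cat > h.py <<'E'
import numpy as np,cv2
from bench import arm
C={n:(np.array(arm.camera_model(n)["K"]),np.array(arm.camera_model(n)["world_to_cam"])) for n in("scene","top")}
def ray(n,u,v):
    K,T=C[n];R,t=T[:3,:3],T[:3,3]
    return -R.T@t, R.T@np.linalg.solve(K,[u,v,1.])
def plane(n,u,v,z):
    o,d=ray(n,u,v);return o+d*(z-o[2])/d[2]
def tri(a,b):
    o,d=ray("scene",*a);p,e=ray("top",*b)
    s=np.linalg.lstsq(np.c_[d,-e],p-o,rcond=None)[0]
    A,B=o+s[0]*d,p+s[1]*e;return (A+B)/2,np.linalg.norm(A-B)
def proj(n,P):
    K,T=C[n];q=K@(T[:3,:3]@np.asarray(P,float)+T[:3,3]);return q[:2]/q[2]
E
python3 - <<'E'
import cv2,numpy as np
from h import *
a=cv2.imread("pics/scene0.png")[225:315,205:285];b=cv2.imread("pics/top0.png")[165:245,230:310]
a=cv2.resize(a,None,fx=5,fy=5,interpolation=cv2.INTER_CUBIC)*1.6
b=cv2.resize(b,None,fx=5,fy=5,interpolation=cv2.INTER_CUBIC)
a=np.clip(a,0,255).astype('uint8')
o=np.zeros((450,800,3),'uint8');o[:450,:400]=a;o[:400,400:]=b
cv2.imwrite("pics/crop0.png",o)
# dish
t=cv2.imread("pics/top0.png");h=cv2.cvtColor(t,cv2.COLOR_BGR2HSV)
m=((h[...,2]>165)&(h[...,1]<70)).astype('uint8');m[:225]=0;m[295:]=0;m[:,:335]=0;m[:,412:]=0
c=max(cv2.findContours(m,0,2)[0],key=cv2.contourArea);c=cv2.convexHull(c);e=cv2.fitEllipse(c);print(e)
print(plane("top",*e[0],.018),[np.ptp([plane("top",*p[0],.018)[i] for p in c]) for i in(0,1)])
s=cv2.imread("pics/scene0.png");h=cv2.cvtColor(s,cv2.COLOR_BGR2HSV)
m=((h[...,2]>150)&(h[...,1]<70)).astype('uint8');m[:230]=0;m[275:]=0;m[:,:310]=0;m[:,382:]=0
c=max(cv2.findContours(m,0,2)[0],key=cv2.contourArea);e=cv2.fitEllipse(cv2.convexHull(c));print(e,plane("scene",*e[0],.016))
E
```

```text
((376.3121032714844, 260.779052734375), (55.69868087768555, 57.1871337890625), 109.46440887451172)
[ 0.53983409 -0.15221131  0.018     ] [np.float64(0.16348507505703969), np.float64(0.1615628101983451)]
((349.9100341796875, 248.5315399169922), (26.64890480041504, 57.19828796386719), 92.66466522216797) [ 0.53908809 -0.14927187  0.016     ]
```

View pics/crop0.png

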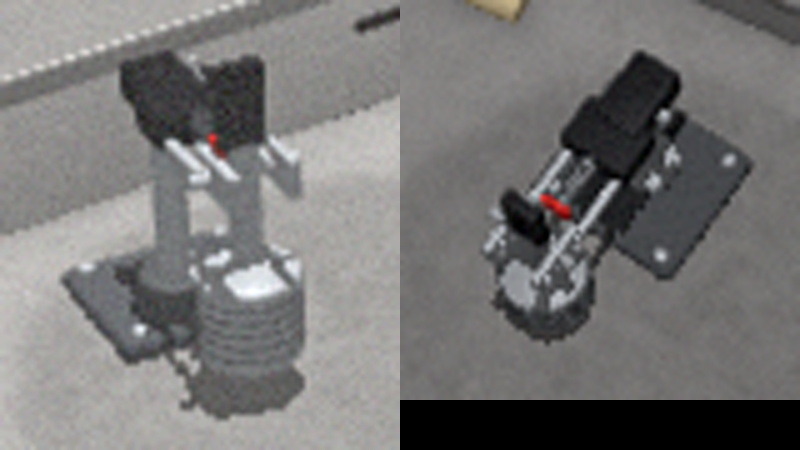

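The crop shows the tab at (235,100) in the left half and (525,215) in the right half. In the right half the keeper is at (556,206) and the foot edge runs from (752,160) to (665,277).

Run:
```python
from h import *
S=lambda x,y:(205+x/5-.4,225+y/5-.4); T=lambda x,y:(230+(x-400)/5-.4,165+y/5-.4)
P=lambda *a:print(a[0],*[np.round(v,4) for v in a[1:]])
a=plane("top",*T(752,160),.01);b=plane("top",*T(665,277),.01);P("foot",a,b)
x=(a-b)[:2];P("len,yaw",np.linalg.norm(x),np.arctan2(x[1],x[0]))
u=x/np.linalg.norm(x);v=np.array([-u[1],u[0]])
P("origin from foot corners",b[:2]-45*u/1e3+.05*v,a[:2]-.135*u+.05*v)
P("scene foot corners y+50",plane("scene",*S(64,278),.01),plane("scene",*S(128,360),.01))
P("tab",*tri(S(236,103),T(525,216)))
P("keeper",*tri(S(213,143),T(556,206)), plane("top",*T(556,206),.1235))
P("hooks edges dir",plane("top",*T(618,185),.131)-plane("top",*T(540,275),.131))
for n,(x0,y0) in(("scene",(205,225)),("top",(230,165))):
    im=cv2.imread(f"pics/{n}0.png")[y0:y0+90,x0:x0+80];h=cv2.cvtColor(im,cv2.COLOR_BGR2HSV)
    m=(h[...,1]>120)&((h[...,0]<10)|(h[...,0]>170));ys,xs=np.nonzero(m);print(n,"red",xs.mean()+x0,ys.mean()+y0,m.sum())
    m=(im.max(2)<45).astype('uint8');k,l,st,ce=cv2.connectedComponentsWithStats(m,connectivity=4)
    for i in range(1,k):
        if st[i,4]>15:print(st[i]+[x0,y0,0,0,0],ce[i]+[x0,y0])
P("drum bottom scene", plane("scene",*S(248,367),.02))
o=[-np.linalg.inv(C[n][1][:3,:3])@C[n][1][:3,3] for n in C];P("cams",*o)
```

```text
foot [0.6259 0.1288 0.01  ] [0.5396 0.1443 0.01  ]
len,yaw 0.0876 -0.1782
origin from foot corners [0.5042 0.2015] [0.5019 0.2019]
scene foot corners y+50 [0.6326 0.2302 0.01  ] [0.5449 0.2462 0.01  ]
tab [0.5041 0.2015 0.1547] 0.0015
keeper [0.5263 0.1984 0.1221] 0.0069 [0.5234 0.1954 0.1235]
hooks edges dir [ 0.0638 -0.0161  0.    ]
scene red 247.85714285714286 253.42857142857142 7
[229 235  29  20 366] [243.86612022 244.67486339]
top red 260.44444444444446 206.22222222222223 18
[262 176  24  38 378] [273.6005291  192.38095238]
[250 204  10  10  58] [254.67241379 208.62068966]
drum bottom scene [0.4894 0.2121 0.02  ]
cams [-0.5022  0.847   0.7735] [ 0.1238 -0.1625  1.7044]
```

```bash
cat >> h.py <<'E'
from scipy.spatial.transform import Rotation as Ro
YAW=-0.178; U=np.array([np.cos(YAW),np.sin(YAW),0]); V=np.array([-U[1],U[0],0]); O=np.array([.503,.2015,0])
def to(p,yaw=YAW):
    s=arm.sense();R=Ro.from_rotvec(s["eef_rot"]).as_matrix();d=R.T@(np.array(p)-s["eef_pos"])*1e3
    cur=np.arctan2(R[1,1],R[0,1]);dy=(yaw-cur+np.pi)%(2*np.pi)-np.pi
    return np.round(d,1),"yaw",round(-dy,3),"tilt",np.round(R[:,2],3)
def st(): 
    s=arm.sense();p=np.array(s["eef_pos"])-O;f=np.array(s["ft_force"])
    print("t",round(s["clock"],2),"stand mm",np.round([p@U*1e3,p@V*1e3,p[2]*1e3],1),"F",np.round([f@U,f@V,f[2]],1),"tq",np.round(s["torque"],2),"gap",s["finger_gap"],"ff",s["finger_force"],"q",np.round(s["q"],2))
E
python3 -c "
from h import *
st();print(to([.504,.2015,.26]))"
```

```text
t 0.1 stand mm [ -96.5 -795.9  204.9] F [ 0.2 -0.1 -0.3] tq [-0.01  0.    0.  ] gap 0.09401563011535365 ff 0.0 q [ 1.09  0.42 -0.01  1.61  0.    1.11 -0.05]
(array([ 541.8, -591.4,  -54.5]), 'yaw', np.float64(-0.951), 'tilt', array([-0.001,  0.001, -1.   ]))
```

servo_tool --series "10 -11 -20 -0.02; 35 -40 -50 -0.07; 62 -70 -55 -0.12; 92 -100 -55 -0.17; 122 -133 -55 -0.22; 152 -166 -55 -0.27; 182 -199 -55 -0.32; 212 -232 -55 -0.37; 242 -265 -55 -0.42; 272 -297 -55 -0.48; 300 -328 -55 -0.53; 320 -350 -55 -0.57" --fingers 50 --force 45

```text
clock: 1.3
eef_pos: [0.4071, -0.1092, 0.2605]
eef_rot: [2.745, 1.528, -0.0]
ft_force: [0.6, -0.6, 0.1]
finger_gap: 0.0501
finger_force: 0.0
```

```bash
python3 -c "
from h import *
st();print(to([.504,.2015,.26]))"
```

```text
t 1.3 stand mm [ -39.4 -322.8  260.5] F [ 0.7 -0.5  0.1] tq [-0.02 -0.06 -0.02] gap 0.05013198162798021 ff 0.0 q [ 0.62 -0.   -0.43  2.   -0.    1.14 -0.36]
(array([315.1, -81.4,   0.5]), 'yaw', np.float64(-0.377), 'tilt', array([ 0., -0., -1.]))
```

servo_tool --series "20 -5 0 -0.03; 55 -14 0 -0.07; 95 -24 0 -0.12; 135 -35 0 -0.17; 175 -45 0 -0.22; 213 -55 0 -0.27; 248 -64 0 -0.31; 278 -72 0 -0.34; 302 -78 0 -0.37; 315 -81 0 -0.38; 316 -82 0 -0.38; 316 -82 0 -0.38"

```text
clock: 2.5
eef_pos: [0.5048, 0.1988, 0.2602]
eef_rot: [-2.412, -2.013, 0.001]
ft_force: [1.4, -0.1, 0.8]
finger_gap: 0.0502
finger_force: 0.0
```

Run:
```python
from h import *
st();print(to([.504,.2015,.2]))
a=arm.grab_frame("scene")[:,:,::-1];b=arm.grab_frame("top")[:,:,::-1]
a=cv2.resize(np.ascontiguousarray(a[205:315,200:300]),None,fx=4,fy=4,interpolation=cv2.INTER_CUBIC)
b=cv2.resize(np.ascontiguousarray(b[155:255,220:320]),None,fx=4,fy=4,interpolation=cv2.INTER_CUBIC)
o=np.zeros((440,800,3),'uint8');o[:,:400]=a;o[:400,400:]=b;cv2.imwrite("pics/c1.png",np.clip(o*1.3,0,255).astype('uint8'))
```

```text
t 2.5 stand mm [  2.3  -2.3 260.2] F [1.4 0.2 0.8] tq [-0.05 -0.07 -0.02] gap 0.05023647247389232 ff 0.0 q [ 0.16  0.29 -0.72  1.73  0.2   1.19 -0.79]
(array([ 2.5, -1.3, 60.2]), 'yaw', np.float64(-0.002), 'tilt', array([-0.001, -0.   , -1.   ]))
```

View pics/c1.png

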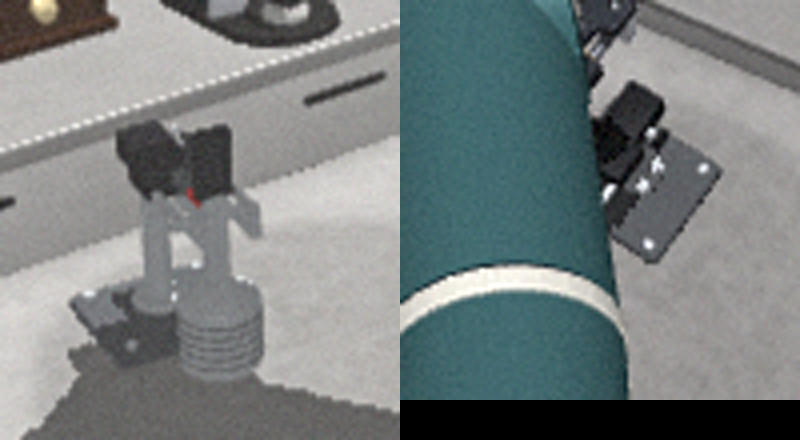

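The left panel shows the tab at (212,160), hanging free; the arm hides it from above. Descending.

servo_tool --series "2 -1 15 0; 2 -1 35 0; 2 -1 55 0; 2 -1 70 0; 2 -1 85 0; 2 -1 98 0; 2 -1 108 0; 2 -1 115 0; 2 -1 119 0; 2 -1 121 0; 2 -1 121 0; 2 -1 121 0"

```text
clock: 3.8
eef_pos: [0.5045, 0.2019, 0.1398]
eef_rot: [2.411, 2.014, 0.001]
ft_force: [-0.2, 0.8, -0.5]
finger_gap: 0.0498
finger_force: 0.0
```

Run:
```python
from h import *
st()
a=arm.grab_frame("scene")[:,:,::-1]
a=cv2.resize(np.ascontiguousarray(a[200:300,200:310]),None,fx=5,fy=5,interpolation=cv2.INTER_CUBIC)
cv2.imwrite("pics/c2.png",np.clip(a*1.5,0,255).astype('uint8'))
```

```text
t 3.8 stand mm [  1.4   0.6 139.8] F [-0.3  0.8 -0.5] tq [-0.02 -0.02 -0.01] gap 0.049772936673531686 ff 0.0 q [ 0.11  0.43 -0.67  1.86  0.32  0.96 -0.89]
```

View pics/c2.png

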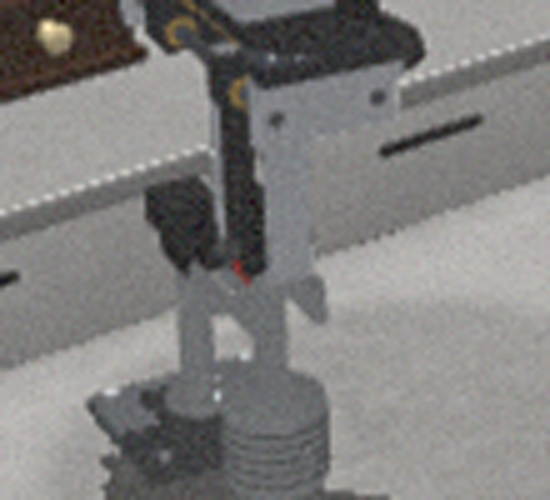

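The fingers straddle the tab at about (250,230), with their tips above the hooks. Closing.

servo_tool --series "0 0 0 0; 0 0 0 0; 0 0 0 0; 0 0 0 0; 0 0 0 0; 0 0 0 0" --fingers 14 --force 10

```text
clock: 4.45
eef_pos: [0.5043, 0.2018, 0.1395]
eef_rot: [-2.411, -2.014, 0.0]
ft_force: [-0.7, -0.5, 0.1]
finger_gap: 0.0142
finger_force: 0.0
```

servo_tool --series "0 0 0 0; 0 0 0 0; 0 0 0 0; 0 0 0 0; 0 0 0 0; 0 0 0 0" --fingers 0 --force 46

```text
clock: 5.05
eef_pos: [0.5042, 0.2018, 0.1394]
eef_rot: [-2.411, -2.014, 0.0]
ft_force: [-1.0, 1.1, 1.5]
finger_gap: 0.0097
finger_force: 46.0
```

```bash
python3 -c "
from h import *
st();print(to(O+2*U/1e3+[0,0,.1398]))"
```

```text
t 5.05 stand mm [  1.1   0.5 139.4] F [-1.1  0.9  1.5] tq [0.17 0.37 0.01] gap 0.009695234742453908 ff 45.99668025970459 q [ 0.11  0.43 -0.67  1.86  0.32  0.96 -0.89]
(array([-0.5,  0.9, -0.4]), 'yaw', np.float64(-0.001), 'tilt', array([-0.,  0., -1.]))
```

servo_tool --series "0 1 0 0; 0 2 0 0; 0 3 0 0; 0 4 0 0; 0 5 0 0; 0 6 0 0; 0 6 0 0; 0 6 0 0"

```text
clock: 5.85
eef_pos: [0.5104, 0.2007, 0.1395]
eef_rot: [2.411, 2.014, 0.0]
ft_force: [0.6, -0.3, 0.1]
finger_gap: 0.0097
finger_force: 46.0
```

```bash
python3 -c "
from h import *
st()"
```

```text
t 5.85 stand mm [  7.4   0.5 139.5] F [ 0.7 -0.2  0.1] tq [ 0.   -0.03 -0.03] gap 0.009674519769357686 ff 45.998239517211914 q [ 0.11  0.43 -0.67  1.85  0.32  0.97 -0.89]
```

servo_tool --series "0 1 0 0; 0 2 0 0; 0 3 0 0; 0 3 0 0; 0 3 0 0"

```text
clock: 6.35
eef_pos: [0.5133, 0.2002, 0.1395]
eef_rot: [-2.411, -2.014, -0.0]
ft_force: [0.7, 0.7, 0.9]
finger_gap: 0.0097
finger_force: 46.0
```

```bash
python3 -c "
from h import *
st()"
```

```text
t 6.35 stand mm [ 10.3   0.5 139.5] F [0.6 0.8 0.9] tq [-0.02  0.03 -0.03] gap 0.009708727975137166 ff 45.99777102470398 q [ 0.11  0.44 -0.67  1.85  0.33  0.97 -0.88]
```

servo_tool --series "0 1 0 0; 0 2 0 0; 0 3 0 0; 0 3 0 0; 0 3 0 0"

```text
clock: 6.85
eef_pos: [0.5163, 0.1996, 0.1395]
eef_rot: [2.411, 2.014, 0.0]
ft_force: [-0.2, -0.5, 0.3]
finger_gap: 0.0099
finger_force: 46.0
```

```bash
python3 -c "
from h import *
st()"
```

```text
t 6.85 stand mm [ 13.4   0.5 139.5] F [-0.1 -0.5  0.3] tq [ 0.01 -0.   -0.03] gap 0.00994159932320089 ff 45.9979784488678 q [ 0.11  0.44 -0.67  1.84  0.33  0.97 -0.88]
```

servo_tool --series "0 1 0 0; 0 2 0 0; 0 3 0 0; 0 3 0 0; 0 3 0 0"

```text
clock: 7.35
eef_pos: [0.5189, 0.1992, 0.1394]
eef_rot: [-2.411, -2.014, 0.0]
ft_force: [-4.1, 0.9, 4.3]
finger_gap: 0.0095
finger_force: 46.0
```

```bash
python3 -c "
from h import *
st()"
```

```text
t 7.35 stand mm [ 16.1   0.6 139.4] F [-4.2  0.2  4.3] tq [0.19 1.19 0.05] gap 0.00954898483177425 ff 45.99389433860779 q [ 0.11  0.45 -0.67  1.83  0.33  0.97 -0.88]
```

servo_tool --series "0 0 -0.3 0; 0 0 -0.5 0; 0 1 -0.5 0; 0 2 -0.5 0; 0 2 -0.5 0; 0 2 -0.5 0"

```text
clock: 7.95
eef_pos: [0.5208, 0.1987, 0.1397]
eef_rot: [-2.411, -2.014, 0.001]
ft_force: [-4.2, 1.6, -4.4]
finger_gap: 0.0097
finger_force: 46.0
```

```bash
python3 -c "
from h import *
for i in range(2): st();arm.grab_frame('top')
st()"
```

```text
t 7.95 stand mm [ 18.    0.4 139.7] F [-4.4  0.8 -4.4] tq [0.34 1.16 0.01] gap 0.009726241645876516 ff 45.98974943161011 q [ 0.11  0.45 -0.66  1.83  0.33  0.98 -0.88]
t 8.0 stand mm [ 18.    0.4 139.8] F [-5.7  1.2 -4.6] tq [ 0.34  1.24 -0.02] gap 0.009546770579084707 ff 45.98982810974121 q [ 0.11  0.45 -0.66  1.83  0.33  0.98 -0.88]
t 8.05 stand mm [ 18.1   0.4 139.8] F [-5.8  0.2 -5.1] tq [0.28 1.18 0.04] gap 0.009777975823507425 ff 45.98982095718384 q [ 0.11  0.45 -0.66  1.83  0.33  0.98 -0.88]
```

servo_tool --series "0 1 0 0; 0 2 0 0; 0 3 0 0; 0 4 0 0; 0 4 0 0; 0 4 0 0; 0 4 0 0"

```text
clock: 8.75
eef_pos: [0.5243, 0.1982, 0.1398]
eef_rot: [-2.41, -2.014, 0.002]
ft_force: [-7.8, 0.9, -2.3]
finger_gap: 0.0095
finger_force: 46.0
```

```bash
python3 -c "
from h import *
for i in range(4): st();arm.grab_frame('top')"
```

```text
t 8.75 stand mm [ 21.5   0.5 139.8] F [-7.8 -0.4 -2.3] tq [0.42 2.13 0.02] gap 0.009515373258320097 ff 45.98758399486542 q [ 0.11  0.45 -0.66  1.82  0.33  0.98 -0.87]
t 8.8 stand mm [ 21.5   0.5 139.8] F [-9.3  0.3 -3. ] tq [0.4  2.15 0.02] gap 0.009739692483311907 ff 45.98745882511139 q [ 0.11  0.45 -0.66  1.82  0.33  0.98 -0.87]
t 8.85 stand mm [ 21.5   0.5 139.8] F [-7.7  0.8 -2. ] tq [0.43 2.15 0.02] gap 0.009992638336247722 ff 45.98755717277527 q [ 0.11  0.45 -0.66  1.82  0.33  0.98 -0.87]
t 8.9 stand mm [ 21.5   0.5 139.8] F [-8.1 -0.  -2.2] tq [ 0.4   2.13 -0.  ] gap 0.009948836867321098 ff 45.98751783370972 q [ 0.11  0.45 -0.66  1.82  0.33  0.98 -0.87]
```

servo_tool --series "0 1 0 0; 0 2 0 0; 0 2.8 0 0; 0 2.8 0 0; 0 2.8 0 0; 0 2.8 0 0"

```text
clock: 9.55
eef_pos: [0.5267, 0.1978, 0.1398]
eef_rot: [-2.41, -2.014, 0.002]
ft_force: [-9.9, 1.5, -1.5]
finger_gap: 0.0096
finger_force: 46.0
```

```bash
python3 -c "
from h import *
for i in range(4): st();arm.grab_frame('top')"
```

```text
t 9.55 stand mm [ 24.    0.5 139.8] F [-10.   -0.3  -1.5] tq [0.38 2.71 0.05] gap 0.009639267258733071 ff 45.98690450191498 q [ 0.11  0.46 -0.66  1.82  0.33  0.98 -0.87]
t 9.6 stand mm [ 24.    0.5 139.8] F [-10.7  -0.6  -0.5] tq [0.42 2.74 0.02] gap 0.009433460758736047 ff 45.98693132400513 q [ 0.11  0.46 -0.66  1.82  0.33  0.98 -0.87]
t 9.65 stand mm [ 24.    0.5 139.8] F [-11.   -0.6  -0.9] tq [0.48 2.77 0.06] gap 0.009926024559443898 ff 45.98694562911987 q [ 0.11  0.46 -0.66  1.82  0.33  0.98 -0.87]
t 9.7 stand mm [ 24.    0.5 139.7] F [-10.9   0.1  -0.6] tq [0.45 2.71 0.03] gap 0.009605126152064753 ff 45.98695993423462 q [ 0.11  0.46 -0.66  1.82  0.33  0.98 -0.87]
```

servo_tool --series "0 0.5 0 0; 0 0.5 -0.5 0; 0 0.5 -1 0; 0 0.5 -1.5 0; 0 0.5 -2 0; 0 0.5 -2.5 0; 0 0.5 -2.5 0"

```text
clock: 10.45
eef_pos: [0.5268, 0.1975, 0.1418]
eef_rot: [-2.409, -2.014, 0.004]
ft_force: [-11.1, 2.3, -5.8]
finger_gap: 0.0098
finger_force: 46.0
```

```bash
python3 -c "
from h import *
for i in range(3): st();arm.grab_frame('top')"
```

```text
t 10.45 stand mm [ 24.1   0.3 141.8] F [-11.3   0.3  -5.8] tq [ 0.47  2.78 -0.01] gap 0.009839457931982537 ff 45.98267912864685 q [ 0.11  0.46 -0.66  1.81  0.33  0.99 -0.87]
t 10.5 stand mm [ 24.1   0.2 141.8] F [-11.1  -0.7  -5.9] tq [0.37 2.88 0.02] gap 0.009595108133357316 ff 45.98261117935181 q [ 0.11  0.46 -0.66  1.81  0.33  0.99 -0.87]
t 10.55 stand mm [ 24.2   0.3 141.8] F [-11.   -0.2  -5.6] tq [0.5  2.87 0.09] gap 0.009649989880181781 ff 45.98266839981079 q [ 0.11  0.46 -0.66  1.81  0.33  0.99 -0.87]
```

servo_tool --series "0 0 -0.5 0; 0 0 -1 0; 0 0 -1.5 0; 0 0 -2 0; 0 0 -2.5 0; 0 0 -2.5 0"

```text
clock: 11.2
eef_pos: [0.5268, 0.1974, 0.1443]
eef_rot: [-2.41, -2.014, 0.004]
ft_force: [-10.9, 1.1, -5.8]
finger_gap: 0.0098
finger_force: 46.0
```

```bash
python3 -c "
from h import *
for i in range(2): st();arm.grab_frame('top')"
```

```text
t 11.2 stand mm [ 24.1   0.2 144.3] F [-10.9  -0.9  -5.8] tq [0.4  2.84 0.04] gap 0.009773128238997168 ff 45.98198354244232 q [ 0.11  0.45 -0.66  1.81  0.33  0.99 -0.87]
t 11.25 stand mm [ 24.1   0.2 144.3] F [-10.1   0.2  -5.7] tq [0.38 2.85 0.  ] gap 0.009935619470751948 ff 45.98199784755707 q [ 0.11  0.45 -0.66  1.81  0.33  0.99 -0.87]
```

servo_tool --series "0 0 -1 0; 0 0 -2 0; 0 0 -3 0; 0 0 -4 0; 0 0 -5 0; 0 0 -6 0; 0 0 -7 0; 0 0 -8 0; 0 0 -8 0"

```text
clock: 12.2
eef_pos: [0.5268, 0.1974, 0.1524]
eef_rot: [-2.41, -2.014, 0.004]
ft_force: [-10.7, 1.8, -5.1]
finger_gap: 0.0097
finger_force: 46.0
```

```bash
python3 -c "
from h import *
for i in range(2): st();arm.grab_frame('top')"
```

```text
t 12.2 stand mm [ 24.2   0.2 152.4] F [-10.9  -0.2  -5.1] tq [ 0.37  2.91 -0.02] gap 0.009678134468049313 ff 45.98157048225403 q [ 0.11  0.44 -0.67  1.8   0.32  1.01 -0.86]
t 12.25 stand mm [ 24.2   0.2 152.4] F [-11.   -1.1  -5. ] tq [0.34 2.9  0.04] gap 0.009694372674379169 ff 45.98144352436066 q [ 0.11  0.44 -0.67  1.8   0.32  1.01 -0.86]
```

servo_tool --series "0 0 -1 0; 0 0 -2 0; 0 0 -3 0; 0 0 -4 0; 0 0 -5.5 0; 0 0 -7 0; 0 0 -8.5 0; 0 0 -10 0; 0 0 -11.5 0; 0 0 -12.5 0; 0 0 -13 0; 0 0 -13 0"

```text
clock: 13.5
eef_pos: [0.5268, 0.1974, 0.1653]
eef_rot: [-2.41, -2.014, 0.004]
ft_force: [-9.7, 2.0, -5.3]
finger_gap: 0.0101
finger_force: 46.0
```

Run:
```python
from h import *
st()
a=arm.grab_frame("scene")[:,:,::-1]
a=cv2.resize(np.ascontiguousarray(a[200:300,200:310]),None,fx=5,fy=5,interpolation=cv2.INTER_CUBIC)
cv2.imwrite("pics/c3.png",np.clip(a*1.5,0,255).astype('uint8'))
```

```text
t 13.5 stand mm [ 24.2   0.2 165.3] F [-9.9  0.2 -5.3] tq [0.41 3.02 0.04] gap 0.010110466925345016 ff 45.97938895225525 q [ 0.12  0.43 -0.68  1.79  0.31  1.03 -0.85]
```

View pics/c3.png

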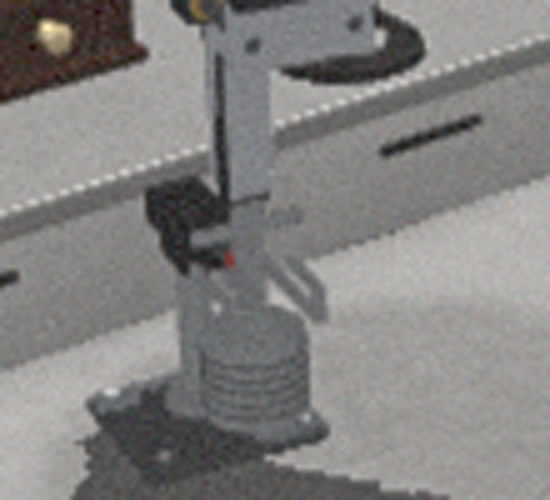

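The pin is clear above the lips at about (200–300, 215–240), and the drum is still below the hooks. Drawing forward.

servo_tool --series "0 -2 0 0; 0 -5 0 0; 0 -9 0 0; 0 -14 0 0; 0 -20 0 0; 0 -28 0 0; 0 -37 0 0; 0 -47 0 0; 0 -57 0 0; 0 -67 0 0; 0 -75 0 0; 0 -80 0 0"

```text
clock: 14.75
eef_pos: [0.4487, 0.2119, 0.166]
eef_rot: [2.411, 2.014, 0.0]
ft_force: [1.0, 0.2, -1.7]
finger_gap: 0.0096
finger_force: 46.0
```

```bash
python3 -c "
from h import *
st()"
```

```text
t 14.75 stand mm [-55.3   0.6 166. ] F [ 1.   0.4 -1.7] tq [-0.06 -0.08 -0.04] gap 0.009644370264340828 ff 45.99744200706482 q [ 0.12  0.31 -0.73  1.95  0.25  0.97 -0.9 ]
```

servo_tool --series "0 -4 0 0; 0 -10 0 0; 0 -18 0 0; 0 -26 0 0; 0 -33 0 0; 0 -38 -2 0; 0 -40 -8 0; 0 -40 -18 0; 0 -40 -28 0; 0 -40 -36 0; 0 -40 -40 0; 0 -40 -40 0"

```text
clock: 15.95
eef_pos: [0.4105, 0.2188, 0.2066]
eef_rot: [2.411, 2.013, 0.001]
ft_force: [0.4, -0.2, -2.0]
finger_gap: 0.0098
finger_force: 46.0
```

```bash
python3 -c "
from h import *
st();print(to([.5395,-.151,.21]))
a=arm.grab_frame('scene')[:,:,::-1]
cv2.imwrite('pics/c4.png',cv2.resize(np.clip(a[130:330,180:420]*1.4,0,255).astype('uint8'),None,fx=3,fy=3))"
```

```text
t 15.95 stand mm [-94.1   0.7 206.6] F [ 0.5 -0.1 -2. ] tq [-0.06 -0.05  0.01] gap 0.009789183619844231 ff 45.99751353263855 q [ 0.14  0.19 -0.77  1.98  0.15  1.03 -0.88]
(array([-340.9,  192.9,   -3.4]), 'yaw', np.float64(-0.001), 'tilt', array([ 0.001,  0.   , -1.   ]))
```

View pics/c4.png

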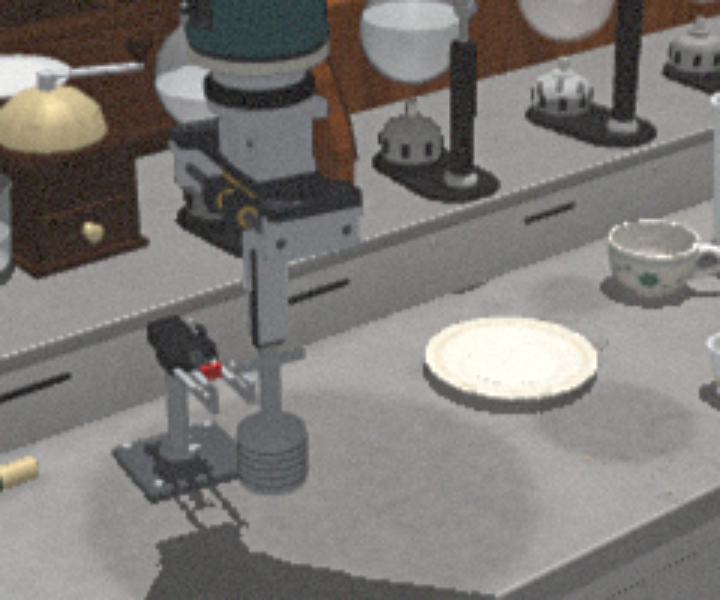

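The infuser is free of the stand, with its drum at about (272,450) and hanging upright. Carrying it to the dish, which is centred near (510,358).

servo_tool --series "-4 0 0 0; -14 2 0 0; -30 6 0 0; -52 14 0 0; -78 26 0 0; -106 42 0 0; -136 60 0 0; -166 78 0 0; -196 97 0 0; -225 116 0 0; -252 134 0 0; -276 150 0 0"

```text
clock: 17.2
eef_pos: [0.5084, -0.082, 0.2056]
eef_rot: [-2.412, -2.012, 0.001]
ft_force: [-0.3, 0.3, -2.6]
finger_gap: 0.01
finger_force: 46.0
```

servo_tool --series "-20 13 0 0; -36 24 0 0; -48 33 0 0; -56 38 0 0; -61 41 0 0; -64 43 0 0; -65 43 0 0; -65 43 0 0; -65 43 0 0"

```text
clock: 18.1
eef_pos: [0.5392, -0.1506, 0.206]
eef_rot: [-2.41, -2.015, 0.0]
ft_force: [-0.6, -0.3, -2.3]
finger_gap: 0.01
finger_force: 46.0
```

Run:
```python
from h import *
st();print(to([.5395,-.151,.18]))
a=arm.grab_frame('scene')[:,:,::-1];b=arm.grab_frame('top')[:,:,::-1]
cv2.imwrite('pics/full5s.png',a);cv2.imwrite('pics/full5t.png',b)
o=np.zeros((400,800,3),'uint8')
o[:,:400]=cv2.resize(a[180:280,300:400],None,fx=4,fy=4,interpolation=2);o[:,400:]=cv2.resize(b[205:305,325:425],None,fx=4,fy=4,interpolation=2)
cv2.imwrite('pics/c5.png',o)
```

```text
t 18.1 stand mm [  98.  -340.1  206. ] F [-0.5 -0.4 -2.3] tq [ 0.   -0.05  0.01] gap 0.009955186429767206 ff 45.99756181240082 q [ 0.61  0.34 -0.49  1.76  0.18  1.08 -0.11]
(array([-0.3,  0.3, 26. ]), 'yaw', np.float64(-0.0), 'tilt', array([-0.,  0., -1.]))
```

View pics/c5.png

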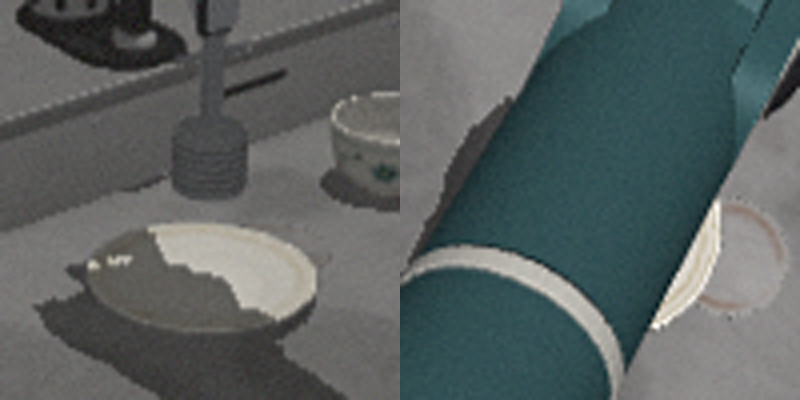

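Run:
```python
from h import *
for z in(.18,.137,.115,.0865): print(z,(proj("scene",[.5392,-.1506,z])-[300,180])*4)
```

```text
0.18 [209.4416358   60.15846819]
0.137 [207.12622615 118.04065102]
0.115 [205.96351164 147.10697779]
0.0865 [204.47874114 184.22427922]
```

servo_tool --series "0 0 4 0; 0 0 12 0; 0 0 22 0; 0 0 32 0; 0 0 42 0; 0 0 51 0; 0 0 59 0; 0 0 65 0; 0 0 69 0; 0 0 71 0; 0 0 72 0; 0 0 72 0"

```text
clock: 19.4
eef_pos: [0.5394, -0.1511, 0.1341]
eef_rot: [2.411, 2.014, 0.0]
ft_force: [0.0, 0.4, -2.3]
finger_gap: 0.0101
finger_force: 46.0
```

```bash
python3 -c "
from h import *
for i in range(3): st();arm.grab_frame('top')"
```

```text
t 19.4 stand mm [  98.3 -340.6  134.1] F [-0.1  0.4 -2.3] tq [ 0.   -0.03  0.03] gap 0.010054137832072343 ff 45.99744737148285 q [ 0.59  0.42 -0.47  1.83  0.23  0.94 -0.16]
t 19.45 stand mm [  98.3 -340.6  134.2] F [ 0.4 -0.3 -1.5] tq [-0.   -0.03  0.  ] gap 0.009667433213199761 ff 45.997483134269714 q [ 0.59  0.42 -0.47  1.83  0.23  0.94 -0.16]
t 19.5 stand mm [  98.3 -340.6  134.2] F [-0.3 -0.1 -2.4] tq [-0.05 -0.04 -0.04] gap 0.009810625028222704 ff 45.99749028682709 q [ 0.59  0.42 -0.47  1.83  0.23  0.94 -0.16]
```

servo_tool --series "0 0 1 0; 0 0 2 0; 0 0 3 0; 0 0 4 0; 0 0 4.5 0; 0 0 5 0; 0 0 5 0; 0 0 5 0"

```text
clock: 20.35
eef_pos: [0.5393, -0.1511, 0.1289]
eef_rot: [-2.411, -2.014, 0.0]
ft_force: [-0.5, 0.1, -3.0]
finger_gap: 0.0099
finger_force: 46.0
```

servo_tool --series "0 0 0.4 0; 0 0 0.8 0; 0 0 0.8 0; 0 0 0.8 0"

```text
clock: 20.75
eef_pos: [0.5393, -0.1511, 0.1281]
eef_rot: [-2.411, -2.014, -0.0]
ft_force: [-0.2, 0.0, -1.9]
finger_gap: 0.0098
finger_force: 46.0
```

servo_tool --series "0 0 0.4 0; 0 0 0.6 0; 0 0 0.6 0; 0 0 0.6 0"

```text
clock: 21.15
eef_pos: [0.5394, -0.1511, 0.1278]
eef_rot: [2.411, 2.014, 0.0]
ft_force: [-2.5, 0.5, 5.6]
finger_gap: 0.0096
finger_force: 46.0
```

Contact at about 128 mm. I'll ease off slightly and let go in stages.

servo_tool --series "0 0 -0.3 0; 0 0 -0.3 0; 0 0 -0.3 0; 0 0 -0.3 0" --force 5

```text
clock: 21.55
eef_pos: [0.5393, -0.1511, 0.1278]
eef_rot: [-2.411, -2.014, 0.0]
ft_force: [0.1, 0.5, -0.5]
finger_gap: 0.0101
finger_force: 5.0
```

servo_tool --series "0 0 0 0; 0 0 0 0; 0 0 0 0; 0 0 0 0; 0 0 0 0; 0 0 0 0; 0 0 0 0; 0 0 0 0" --fingers 40

```text
clock: 22.35
eef_pos: [0.5393, -0.1511, 0.1278]
eef_rot: [-2.411, -2.014, -0.0]
ft_force: [-0.4, 0.2, 0.7]
finger_gap: 0.0402
finger_force: 0.0
```

Run:
```python
from h import *
st()
a=arm.grab_frame('scene')[:,:,::-1]
cv2.imwrite('pics/c6.png',cv2.resize(a[170:290,290:430],None,fx=4,fy=4,interpolation=2))
```

```text
t 22.35 stand mm [  98.2 -340.6  127.8] F [-0.4  0.1  0.7] tq [-0.02 -0.08  0.01] gap 0.04022580666286729 ff 0.0 q [ 0.59  0.43 -0.47  1.84  0.23  0.93 -0.16]
```

View pics/c6.png

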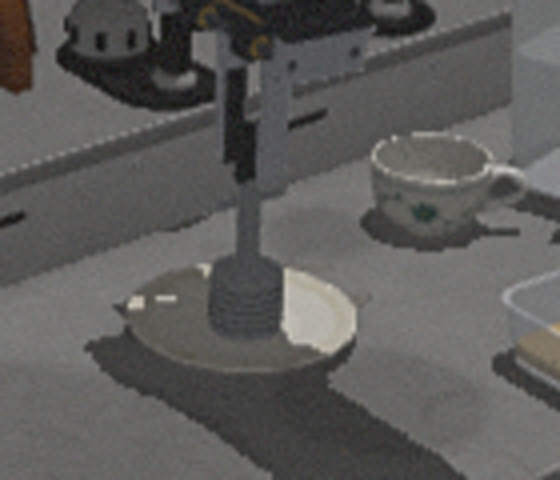

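The infuser stands upright in the dish, with its drum at about (247,300), and the fingers are open. Retreating straight up.

servo_tool --series "0 0 -3 0; 0 0 -8 0; 0 0 -15 0; 0 0 -24 0; 0 0 -35 0; 0 0 -48 0; 0 0 -62 0; 0 0 -76 0; 0 0 -88 0; 0 0 -96 0; 0 0 -100 0; 0 0 -100 0"

```text
clock: 23.6
eef_pos: [0.5394, -0.1512, 0.2282]
eef_rot: [2.411, 2.014, 0.0]
ft_force: [0.0, 0.4, -0.7]
finger_gap: 0.0401
finger_force: 0.0
```

servo_tool --series "0 -10 -10 0; 0 -30 -20 0; 0 -55 -25 0; 0 -85 -30 0; 0 -110 -30 0; 0 -130 -30 0; 0 -140 -30 0; 0 -140 -30 0; 0 -140 -30 0; 0 -140 -30 0"

```text
clock: 24.6
eef_pos: [0.4022, -0.1262, 0.2578]
eef_rot: [-2.411, -2.014, -0.0]
ft_force: [-0.9, 0.1, 0.2]
finger_gap: 0.0399
finger_force: 0.0
```

Run:
```python
from h import *
st()
a=arm.grab_frame('scene')[:,:,::-1]
cv2.imwrite('pics/c7.png',cv2.resize(a[170:390,130:430],None,fx=2.6,fy=2.6,interpolation=2))
```

```text
t 24.6 stand mm [ -41.2 -340.4  257.8] F [-0.9 -0.   0.2] tq [-0.04 -0.05 -0.01] gap 0.039915784344303484 ff 0.0 q [ 0.73  0.   -0.5   2.    0.    1.13  0.05]
```

View pics/c7.png

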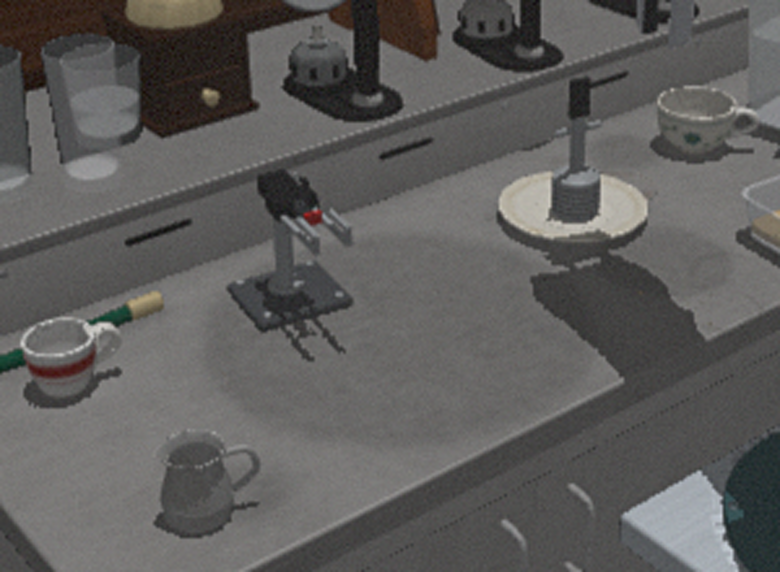

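The infuser stands upright in the middle of the dish at about (575,195). The cups and the jug look unmoved, and the arm is clear.

```bash
python3 -c "
from bench import arm
print(arm.close_job())"
```

```text
the job is handed in; nothing more can be done
None
```

The infuser is off its hook and standing upright in the middle of the dish; I let go, backed the arm clear and handed the job in at about 25 s, with a keeper push of about 11 N (roughly 10 mm) and the other things looking unmoved.

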